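Press a half-lapped blank down and slide it home under a drilling jig's leaf spring

ROBOT

A 6-joint arm with a two-finger parallel gripper is mounted at the origin on the work surface. World frame = base frame: x ahead of the robot, y to its left, z up, the work surface at z = 0. Lengths are in mm, angles in degrees, forces in N, time in s.
With the tool pointing down it reaches from about 300 to 850 mm from the base axis. Payload 4.2 kg.
Tool frame: the origin (TCP) lies at the very end of the fingers, on their centre line; the grasp point (between the pads) lies env.grip_point_offset behind it (env.grip_point_offset is the distance from the TCP to the grasp point, in mm); z points along the fingers, y is the direction in which the jaws open and shut (so a half turn about z gives the same grasp; the last joint's range is limited). The gripper opens to 91 mm and grips with 3 to 60 N. Pads are 32 mm wide; open, the fingers measure 118 mm over their backs; the gripper's body (76 mm by 178 mm) begins 60 mm behind the grasp point.
Start: joints at [-70.245, 18.312, 89.639, -0, 72.044, -1.146], TCP at [205.143, -537.178, 213.976] pointing down, gripper open.
Joint ranges: [-177.97, 177.97], [-48.28, 115.42], [12.27, 149.76], [-77.06, 257.06], [2.81, 150.46], [-146.56, 146.56]. Speed limits (degrees/s): [147.25, 147.25, 180, 180, 180, 180].

INTERFACE

Orientations are given as [roll, pitch, yaw] about the fixed x, y, z axes, in that order (R = Rz(yaw) Ry(pitch) Rx(roll)).
In Python, from workcell import env, grab_frame, camera_params gives the robot as it stands. The module is installed in compiled form; this text tells all that it offers.
- The arm moves only by the shell command python3 -m creep 'ROWS' [OPENING] [FORCE]. ROWS is a JSON object of lists of equal length, an entry for each row: "offset": the shift along the tool's x, y, z in m, a list of three; "rotation": the turn, a rotation vector about the tool's x, y, z in degrees, a list of three. A call has 1 to 5 rows; each row shifts and turns the commanded pose from where the row before left it, along the tool's axes as they then stand; what a row does not reach is not made up. A row lasts 1/8 s, in which the tool goes at most 62.5 mm and 10.7 degrees, less where a joint would pass 70% of its speed; a pose out of reach is approached as far as the arm can. A call is refused whole if a number of a shift passes 0.0625 or a number of a turn 10.7, either way. A call with a gripper value outside its range is refused whole. OPENING is the closure, from 0 (fully open) to 1 (shut), set as the call begins (- or left out, the last holds). The fingers move at their own pace and stop on an object; FORCE is the grip in N (left out, the last holds). Time passes only in rows, so rows that do not move let the fingers close. It gives the time, the measured TCP pose, the force and the opening at its end, in the units of the state.
- env.state(): the state, without advancing time (a new reading comes with each control period).
- grab_frame(name): name is "scene" or "side" or "wrist"; returns the picture (420x560x3 uint8, red, green, blue); there is no depth.
- camera_params(name): a dict with "mtx" (3x3 intrinsics, pixels), "k1" (the pictures are not rectified: a ray, as slopes to the right and down, at radius r is drawn at 1 + k1 r^2 times it, then the intrinsics apply), "R" (3x3) and "t" (3): a world point X has camera coordinates R X + t. Camera axes: x right, y down, z forward; pixel columns grow to the right and rows downward; lengths in mm; the calibration is good to about 2 mm. A picture is of the moment at which its call begins: read the wrist's pose just before it. camera_params takes no time and is no camera call; for the wrist camera it gives the pose at the moment of the call.
- env.job_done(): hands the job in, once; it reports no verdict.
The state is a dict: "time_s": time; "qpos": joint angles; "qvel": joint speeds; "effort": joint torques, N m; "ee_pos": TCP position; "ee_rot": TCP orientation; "force": force on the tool from outside, world axes, zero at the start; "torque": the same for the moment, N m; "gripper_width": finger opening in mm.
Only numpy, scipy, OpenCV 4.12 (cv2) and the standard library are available. Lean on these libraries where they do the work, as an engineer would, in place of code of your own. Each camera call takes 0.05 s, during which the arm holds its last target.

TASK

Load the drilling jig: with shut fingertips press the half-lapped wooden blank firmly down on its sprung lift plate and, keeping it pressed down, push it along the channel under the bridge and the steel leaf spring until it sits fully home against the end stop and the lift plate springs up behind it. Do not pick the blank up, leave the things standing around the jig alone, and finish clear of everything.

Things in the scene. Friction and masses are not known exactly. Their poses are not given: they have to be found in the camera images.
- jig: Plywood drilling jig fixed to the bench, 345 mm long, 86 wide. Origin on the bench top, on the centre line, under the line where lift plate ends and fixed bed begins. x = feed direction, z up. Channel along x 59 mm wide between side rails 60 mm high above the bench. Fixed bed x = 0 to 143 mm, top 40 mm above the bench; lift plate x = -172 to 0 mm.
- bridge (a point): Lower near edge of the wooden bridge across the channel, on the centre line, 62 mm along jig x, 69.5 mm above the bench (29.5 over the bed). Bridge: 15 mm along x, 114 mm across, top 88.5 mm above the bench with posts. With the plate up the blank stands too high and strikes the bridge; it passes with the plate within about 4 mm of fully down.
- stop (a point): Foot of the end stop's face, on the bed, centre line, 143 mm along jig x. The stop is 24 mm high above the bed. The blank is home when its nose is against this face and its underside is on the bed.
- plate_edge (a point): Middle of the upper front edge of the sprung aluminium lift plate (172 mm long, 57 wide), next to the bed: top 55 mm above the bench at rest, 41 mm when pressed fully down.
- plate (a joint): Lift plate's travel downward in m: 0 = fully up (at rest), 0.014 = fully down. Springs push it up with about 8 N at 0 and 14 N at 0.014. Once the blank has slid right off it on to the bed it springs up behind the blank's tail and keeps it in.
- leaf (a joint): Steel leaf spring, 32 mm wide, sloping down from the bridge's far side to a rolled tip 117 mm along jig x, 19 mm over the bed. Angle in rad: 0 = at rest, grows as the tip is lifted; about 0.13 with the blank flat under its tip. It then bears down with about 4 N.
- blank: Loose waxed wooden blank, about 90 g, 140 mm long (x), 56 wide (y), on the lift plate, its x along jig x. Origin: centre of underside. Front 95 mm (x = -25 to 70) are 24 mm thick; rear 45 mm (x = -70 to -25) are a lap 13 mm thick, its sawn top paler; so a shoulder 11 mm high faces backward at x = -25 mm. A fingertip on the lap close behind the shoulder can press down and push forward at once.
- blank_nose (a point): Middle of the blank's front end face, half-way up (12 mm above its underside).
- blank_lap (a point): Middle of the lap's upper face, 22.5 mm behind the shoulder; axes as the blank's.
- screwdriver: Bystander: screwdriver lying beside the jig.
- glue: Bystander: upright white bottle, 48 mm across, 100 mm high; origin at its base.
- dowel: Bystander: upright wooden dowel, 22 mm across, 55 mm high; origin at its base.
- offcut: Bystander: wooden offcut 70 x 40 x 20 mm lying beside the jig; origin under its centre.
Mind the look-alikes: they are no part of the job. There is more than one size of the blank; the job needs the middle-sized.

How it is judged:
By the outcome, as a careful person would: the job done as asked, in the order asked, and still so for the second after the job is handed in, with the robot touching nothing.
It also fails if it takes over 40 s, if anything falls off the work surface, if the arm or the gripper's body presses on something with over 40 N, if the wrist force passes 120 N, or if a joint passes its speed limit or range.

## Working session

There is one attempt and no reset: what is moved stays moved. The work goes in short steps, Python scripts to look and compute and a shell command to move; the robot and the scene stay as the last step left them, time stands still between calls to the robot, and variables do not carry over. Pictures are saved under pics/ and viewed, and the job is handed in when it is done.

```bash
mkdir -p pics; ls; python3 - <<'E'
from workcell import env, grab_frame, camera_params
import cv2
for n in ("scene","side","wrist"):
    p=camera_params(n); print(n,p)
    cv2.imwrite(f"pics/{n}0.png",grab_frame(n)[:,:,::-1])
print(env.state(), env.grip_point_offset)
E
```

```text
pics
scene {'mtx': array([[385.46767828,   0.        , 275.76035771],
       [  0.        , 385.46767828, 214.4030907 ],
       [  0.        ,   0.        ,   1.        ]]), 'k1': -0.011725644917731886, 'R': array([[-0.82357509,  0.5671884 ,  0.00462484],
       [ 0.47675938,  0.69664064, -0.53608984],
       [-0.30728579, -0.4393053 , -0.84414827]]), 't': array([ 503.30110504, -245.91886481, 1095.24038528])}
side {'mtx': array([[379.04074803,   0.        , 278.60524237],
       [  0.        , 379.04074803, 209.22546848],
       [  0.        ,   0.        ,   1.        ]]), 'k1': 0.02408129671469388, 'R': array([[-0.99155841, -0.12830734, -0.01868532],
       [-0.07484478,  0.68406457, -0.72557145],
       [ 0.10587811, -0.71804798, -0.68789311]]), 't': array([611.98815512, 118.75629614, 665.94743451])}
wrist {'mtx': array([[338.29612244,   0.        , 271.47107739],
       [  0.        , 338.29612244, 213.80215618],
       [  0.        ,   0.        ,   1.        ]]), 'k1': -0.012905773898900562, 'R': array([[ 0.35762524, -0.93386185, -0.00249677],
       [-0.89109108, -0.34204349,  0.29826656],
       [-0.27939377, -0.1044428 , -0.95447935]]), 't': array([-574.69676919,  -33.35744848,  392.77831062])}
{'time_s': 0.15, 'qpos': array([-7.02446893e+01,  1.83417159e+01,  8.96871777e+01, -3.63313175e-04,
        7.20465612e+01, -1.14511484e+00]), 'qvel': array([-0.02218623, -0.21294095, -0.11817831, -0.06719808,  0.03727848,
       -0.14457918]), 'effort': array([-4.42367900e-04, -4.12772834e+01, -2.32154381e+01,  7.26866280e-02,
        4.33552999e-02, -9.08882066e-05]), 'ee_pos': array([ 205.00924429, -536.81439088,  213.3500872 ]), 'ee_rot': array([-1.79924553e+02, -1.16253497e-03,  2.09005370e+01]), 'force': array([ 0.18481661, -0.25049836,  0.03715266]), 'torque': array([-0.00846163, -0.03744665, -0.00474826]), 'gripper_width': 91.22894281390879} 18.8
```

View pics/scene0.png

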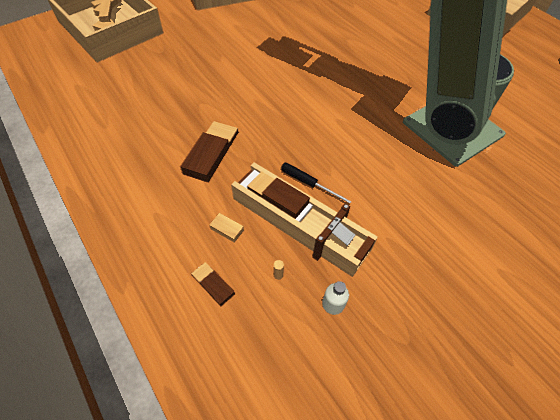

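View pics/side0.png

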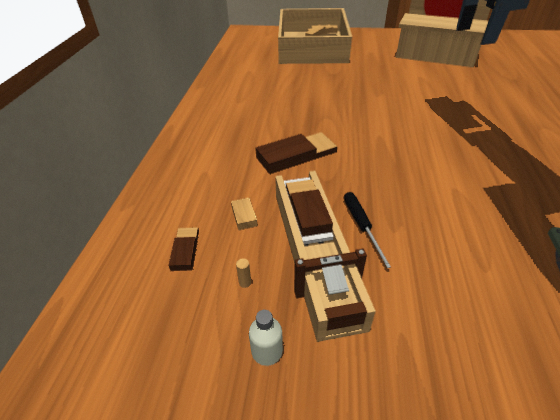

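View pics/wrist0.png

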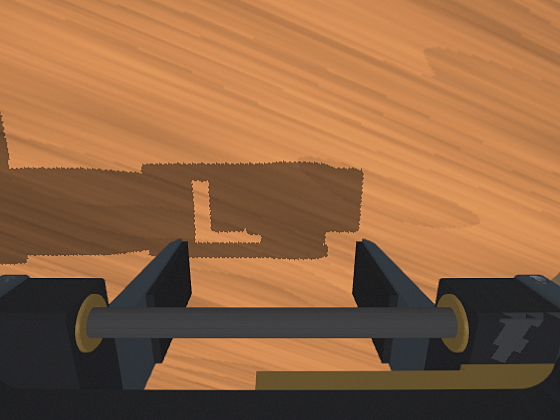

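The scene view shows three half-lapped blanks: a large one at (210,150), one in the jig channel at (283,193), and a small one at (213,283). The one in the channel on the lift plate is the middle-sized one. I'll confirm this in an enlarged crop.

```bash
cat > h.py <<'E'
import numpy as np, cv2
from workcell import env, grab_frame, camera_params
def ray(p,uv):
    m=p["mtx"]; d=np.array([(uv[0]-m[0,2])/m[0,0],(uv[1]-m[1,2])/m[1,1]]); s=d.copy()
    for _ in range(20): s=d/(1+p["k1"]*(s@s))
    R=p["R"]; c=-R.T@p["t"]; v=R.T@np.array([s[0],s[1],1]); return c,v/np.linalg.norm(v)
def onz(p,uv,z):
    c,v=ray(p,uv); return c+v*(z-c[2])/v[2]
def tri(p1,a,p2,b):
    c1,v1=ray(p1,a);c2,v2=ray(p2,b)
    s=np.linalg.lstsq(np.c_[v1,-v2],c2-c1,rcond=None)[0]
    A=c1+s[0]*v1;B=c2+s[1]*v2; return (A+B)/2,np.linalg.norm(A-B)
def proj(p,X):
    x=p["R"]@np.asarray(X,float)+p["t"]; s=x[:2]/x[2]; s=s*(1+p["k1"]*(s@s)); return p["mtx"][:2,:2]@s+p["mtx"][:2,2]
E
python3 - <<'E'
import cv2
a=cv2.imread('pics/scene0.png')[150:285,215:395]; cv2.imwrite('pics/sc_c.png',cv2.resize(a,None,fx=4.4,fy=4.4,interpolation=cv2.INTER_CUBIC))
a=cv2.imread('pics/side0.png')[165:345,260:400]; cv2.imwrite('pics/si_c.png',cv2.resize(a,None,fx=3.3,fy=3.3,interpolation=cv2.INTER_CUBIC))
E
```

```text
(no output)
```

View pics/sc_c.png

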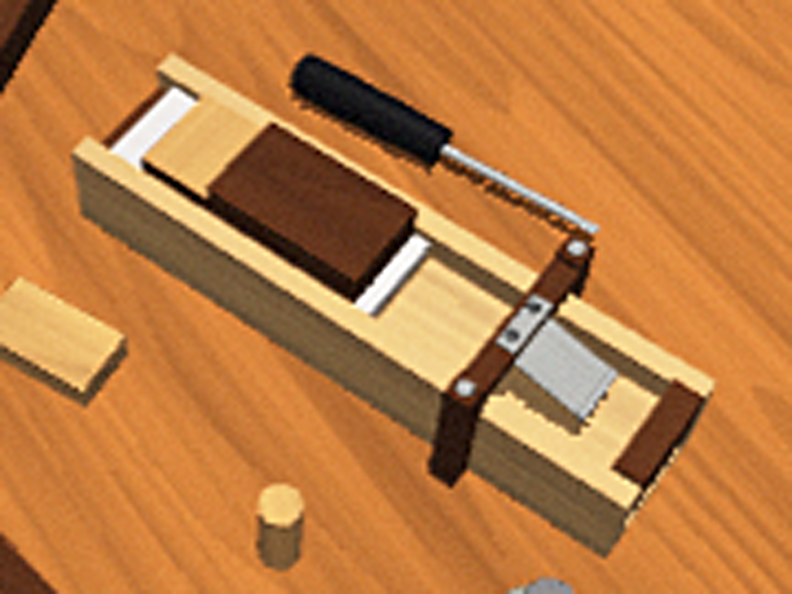

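View pics/si_c.png

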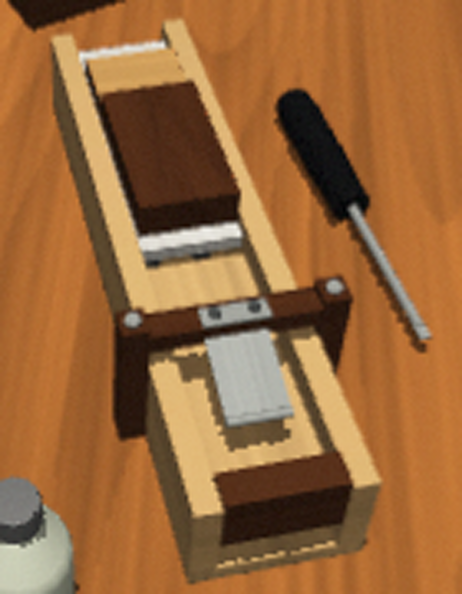

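The crop confirms it: the blank in the channel is on the bright lift plate, its pale lap faces the rear, and the shoulder is at crop (208–270, 123–193). The bridge and leaf lie ahead of it. Next I'll triangulate.

```bash
python3 - <<'E'
from h import *
S=camera_params("scene");D=camera_params("side")
f=lambda u:np.array([(u[0]+.5)/4.4-.5+215,(u[1]+.5)/4.4-.5+150])
g=lambda u:np.array([(u[0]+.5)/3.3-.5+260,(u[1]+.5)/3.3-.5+165])
pts={'shoulderR':((270,123),(192,83)),'shoulderL':((208,193),(103,98)),'frontR':((415,212),(238,192)),'frontL':((358,295),(135,210)),
'boltR':((577,246),(334,287)),'boltL':((465,387),(132,319)),'stopR':((705,395),(345,455)),'stopL':((640,478),(216,477)),
'railrearR':((163,57),(182,19)),'railrearL':((77,143),(54,36)),'railfrontR':((713,383),(380,483)),
'lapRR':((200,97),(175,52)),'lapRL':((143,160),(88,66)),'drivertip':((597,230),(427,343))}
for k,(a,b) in pts.items():
    X,e=tri(S,f(a),D,g(b)); print(k,X.round(1),round(e,1))
z=79
A=[onz(S,f(pts[k][0]),z)[:2] for k in ('shoulderR','shoulderL','frontR','frontL')]
B=[onz(D,g(pts[k][1]),z)[:2] for k in ('shoulderR','shoulderL','frontR','frontL')]
print(np.round(A,1),np.round(B,1))
E
```

```text
shoulderR [550.2 -88.2  76. ] 0.6
shoulderL [601.4 -70.4  74.3] 0.8
frontR [521.6   1.4  77.7] 1.0
frontL [575.6  25.8  81.3] 4.1
boltR [473.7  69.9  88.4] 1.5
boltL [569.1 101.3  88.7] 0.6
stopR [473.8 165.5  85.7] 5.8
stopL [527.6 180.7  83.2] 4.5
railrearR [ 561.4 -177.5   52.3] 2.6
railrearL [ 638.7 -142.6   62.4] 3.9
railfrontR [452.6 156.8  57.4] 0.3
lapRR [ 563.1 -137.    58. ] 1.0
lapRL [ 614.5 -114.3   62.1] 1.6
drivertip [412.8  34.3   8.3] 2.2
[[551.3 -86.6]
 [603.4 -67.2]
 [522.7   2.5]
 [576.3  26.5]] [[550.4 -84.3]
 [600.6 -65.5]
 [521.4   2.1]
 [574.6  21.4]]
```

Two-view heights come out at 74–81 mm for the blank top (expected 79) and 88.5 mm for the bridge top (given as 88.5). The jig's feed direction is about 108°. The shoulder is at jig x ≈ -102 mm. I'll move above the lap with the fingers shut.

```bash
python3 -m creep '{"offset":[[0.045,-0.025,0],[0.05,-0.0275,0],[0.05,-0.0275,0],[0.05,-0.0275,0],[0.05,-0.0275,0]],"rotation":[[0,0,0],[0,0,0],[0,0,0],[0,0,0],[0,0,0]]}' 1 20
python3 -m creep '{"offset":[[0.05,-0.0275,0],[0.05,-0.0275,0],[0.05,-0.0275,0],[0.05,-0.0275,0],[0,0,0]],"rotation":[[0,0,0],[0,0,0],[0,0,0],[0,0,2.8],[0,0,0]]}'
```

```text
time_s: 0.78
ee_pos: [386.7, -322.1, 213.8]
ee_rot: [180.0, 0.0, 20.9]
force: [-0.4, -1.1, 0.4]
gripper_width: 44.4
time_s: 1.4
ee_pos: [535.3, -146.6, 213.4]
ee_rot: [-180.0, -0.0, 18.4]
force: [-0.4, -0.6, -0.1]
gripper_width: 1.0
```

```bash
python3 - <<'E'
from h import *
p=camera_params("wrist"); im=grab_frame("wrist")[:,:,::-1]
import pickle; pickle.dump(p,open('w1.pkl','wb')); cv2.imwrite('pics/w1.png',im)
print(env.state()['ee_pos'],env.state()['ee_rot'])
cv2.imwrite('pics/side1.png',grab_frame("side")[:,:,::-1])
E
```

```text
[ 533.90899461 -148.23712573  213.34563293] [-1.79982375e+02  6.82604247e-02  1.83047368e+01]
```

View pics/w1.png

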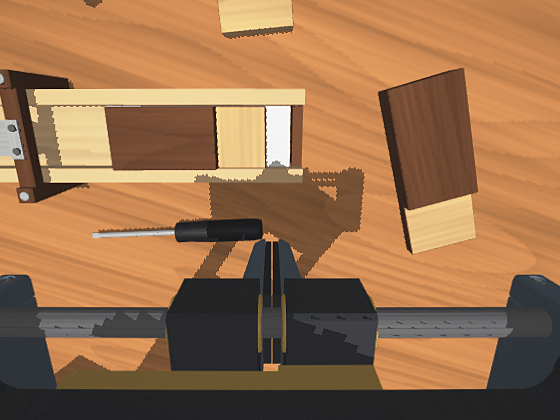

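View pics/side1.png

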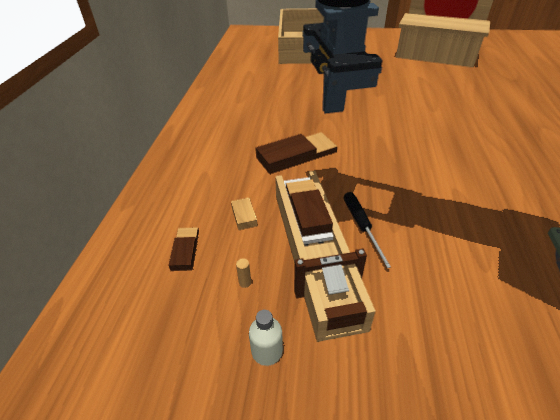

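The wrist view shows the jig running horizontally, with the shoulder edge at column 216 (rows 107–168), the lap's tail at column 266 and the nose at about column 108. The shut fingers are at column 272. Next I'll refine the shoulder and axis from wrist and scene together.

```bash
python3 - <<'E'
from h import *
import pickle
p=pickle.load(open('w1.pkl','rb'))
im=cv2.imread('pics/w1.png'); cv2.imwrite('pics/w1c.png',cv2.resize(im[60:220,0:320],None,fx=2.5,fy=2.5,interpolation=cv2.INTER_CUBIC))
# dark blank mask
hsv=cv2.cvtColor(im,cv2.COLOR_BGR2HSV)
E
```

```text
(no output)
```

View pics/w1c.png

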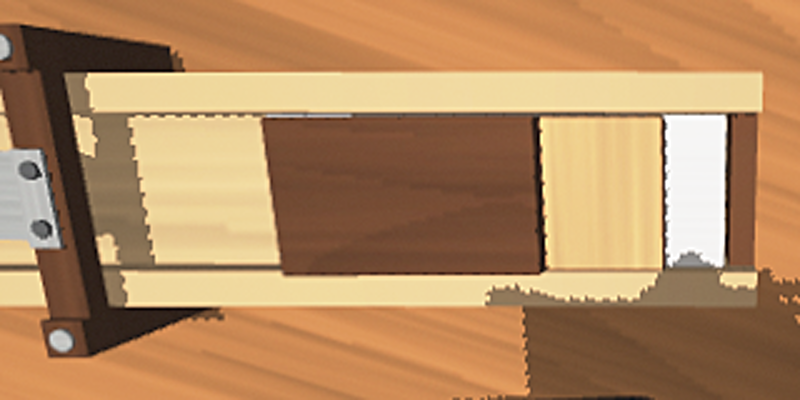

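```bash
python3 - <<'E'
from h import *
import pickle
W=pickle.load(open('w1.pkl','rb')); S=camera_params("scene");D=camera_params("side")
w=lambda u:np.array([(u[0]+.5)/2.5-.5,(u[1]+.5)/2.5-.5+60])
f=lambda u:np.array([(u[0]+.5)/4.4-.5+215,(u[1]+.5)/4.4-.5+150])
g=lambda u:np.array([(u[0]+.5)/3.3-.5+260,(u[1]+.5)/3.3-.5+165])
P={'shL':((536,116),(208,193),(103,98),79),'shR':((541,273),(270,123),(192,83),79),'frL':((262,117),(358,295),(135,210),79),'frR':((283,274),(415,212),(238,192),79),
'lapL':((663,115),(143,160),(88,66),68),'lapR':((666,270),(200,97),(175,52),68),'boltL':((3,47),(465,387),(132,319),88.5),'boltR':((62,340),(577,246),(334,287),88.5),'railL':((762,72),(77,143),(54,36),60),'railR':((757,306),(163,57),(182,19),60)}
Q={}
for k,(a,b,c,z) in P.items():
    X,e=tri(W,w(a),S,f(b)); Y,e2=tri(W,w(a),D,g(c)); Q[k]=onz(W,w(a),z)[:2]
    print(k,X.round(1),round(e,1),Y.round(1),round(e2,1),'plane',Q[k].round(1))
m=lambda a,b:(Q[a]+Q[b])/2
sh=m('shL','shR');fr=m('frL','frR');br=m('boltL','boltR');rl=m('railL','railR');lp=m('lapL','lapR')
d=br-rl; ang=np.degrees(np.arctan2(d[1],d[0])); print('axis',ang,np.linalg.norm(d),'exp 241.5')
d/=np.linalg.norm(d); o=br-69.5*d; n=np.array([-d[1],d[0]])
for k,v in (('sh',sh),('fr',fr),('lap',lp),('rail',rl)): print(k,((v-o)@d).round(1),((v-o)@n).round(1),v.round(1))
t=o-121*d; print('target',t, 'o',o)
E
```

```text
shL [601.9 -71.2  72.8] 1.6 [602.  -71.7  73.4] 1.4 plane [603.  -72.5]
shR [550.3 -88.5  76.1] 0.5 [550.4 -88.5  75.4] 0.1 plane [551.1 -88.9]
frL [571.8  21.7  68.9] 0.7 [573.6  18.6  76.4] 2.2 plane [572.9  17.3]
frR [520.8   1.1  76.3] 1.0 [521.    0.7  77.7] 0.6 plane [5.211e+02 2.000e-01]
lapL [ 616.1 -113.1   65.9] 2.1 [ 616.  -113.6   61.8] 2.1 plane [ 617.1 -113.6]
lapR [ 564.9 -132.4   63.7] 2.0 [ 563.2 -132.2   62.2] 1.1 plane [ 564.7 -131.9]
boltL [568.5 100.2  86.5] 1.2 [569.2  99.9  86.5] 0.2 plane [569.4  98.5]
boltR [473.7  69.3  88. ] 1.5 [474.1  69.6  87. ] 0.1 plane [474.8  68.6]
railL [ 640.4 -141.2   68.5] 3.2 [ 641.2 -142.7   60.4] 2.3 plane [ 642.4 -142.6]
railR [ 562.9 -171.3   58.1] 4.3 [ 560.7 -170.4   58.9] 0.6 plane [ 561.2 -170.2]
axis 108.36830574106159 252.8608873519819 exp 241.5
sh -103.7 -0.4 [577.1 -80.7]
fr -9.3 -0.1 [547.    8.7]
lap -148.0 -0.2 [ 590.9 -122.8]
rail -183.4 0.0 [ 601.8 -156.4]
target [582.14370228 -97.23998109] o [544.01368622  17.59512624]
```

The measurements agree with the text: the raised part is 94 mm long, the lap 44 mm, and the lateral offset is under 0.5 mm. The axis is at 108.4°. I'll move over the lap and down partway.

```bash
python3 -m creep '{"offset":[[0.0206,-0.0111,0],[0.0206,-0.0111,0.01],[0.0206,-0.0111,0.03],[0,0,0.03],[0,0,0.03]],"rotation":[[0,0,0],[0,0,0],[0,0,0],[0,0,0],[0,0,0]]}'
python3 -m creep '{"offset":[[0,0,0],[0,0,0]],"rotation":[[0,0,0],[0,0,0]]}'
python3 - <<'E'
from h import *
import pickle
p=camera_params("wrist"); im=grab_frame("wrist")[:,:,::-1]
pickle.dump(p,open('w2.pkl','wb')); cv2.imwrite('pics/w2.png',im)
im=grab_frame("side")[:,:,::-1]; cv2.imwrite('pics/side2.png',cv2.resize(im[90:290,220:420],None,fx=3,fy=3,interpolation=cv2.INTER_CUBIC))
s=env.state(); t=s['ee_pos'][:2]; o=np.array([544.01,17.6]); a=np.radians(108.37); d=np.array([np.cos(a),np.sin(a)]); n=np.array([-d[1],d[0]])
print(s['ee_pos'],s['ee_rot'],(t-o)@d,(t-o)@n,s['gripper_width'])
E
```

```text
time_s: 2.12
ee_pos: [582.3, -97.9, 112.1]
ee_rot: [-180.0, 0.0, 18.1]
force: [-0.0, -0.3, -0.3]
gripper_width: 0.1
time_s: 2.38
ee_pos: [582.8, -98.7, 114.7]
ee_rot: [180.0, -0.1, 18.1]
force: [-0.7, 0.1, 0.3]
gripper_width: 0.4
[582.9824391  -98.84292481 115.38609231] [ 1.79916261e+02 -1.47401978e-01  1.80932840e+01] -122.7913763506055 -0.2892089527236905 0.8485249157121963
```

View pics/w2.png

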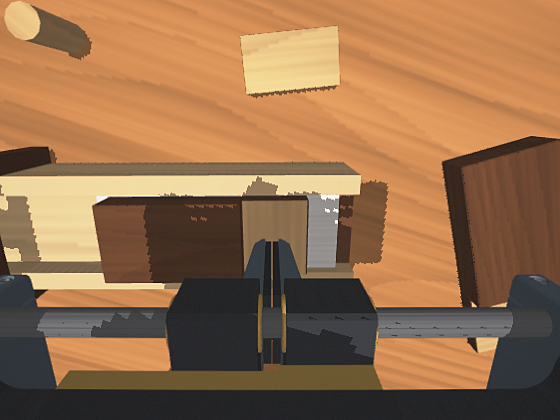

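View pics/side2.png

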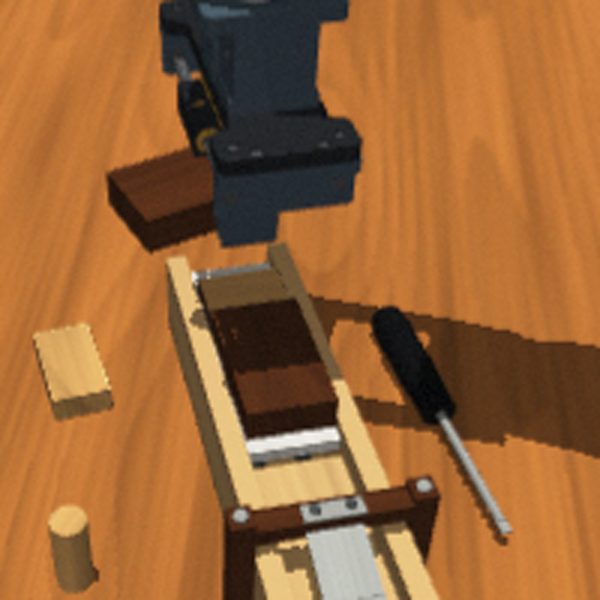

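```bash
python3 - <<'E'
from h import *
D=camera_params("side"); t=np.array([583,-98.8]); a=np.radians(108.37); d=np.array([np.cos(a),np.sin(a)]); n=np.array([-d[1],d[0]])
for uv in ((338.3,155),(338.5,143),(313,170.5),(292.5,171.5)):
  c,v=ray(D,uv)
  for lat in (16,38,-16):
    s=(lat-(c[:2]-t)@n)/(v[:2]@n); X=c+s*v; print(uv,lat,'fwd',round((X[:2]-t)@d,1),'z',round(X[2]-115.4,1))
# predicted tip corners
for lat in(16,-16):
  for f in (13.5,-13.5):
    X=np.r_[t+lat*n+f*d,115.4]; print(lat,f,proj(D,X).round(1), ((proj(D,X)-[220,90])*3).round(0))
E
```

```text
(338.3, 155) 16 fwd 138.7 z 125.9
(338.3, 155) 38 fwd 81.6 z 83.0
(338.3, 155) -16 fwd 221.8 z 188.3
(338.5, 143) 16 fwd 134.5 z 143.1
(338.5, 143) 38 fwd 76.8 z 102.6
(338.5, 143) -16 fwd 218.4 z 202.2
(313, 170.5) 16 fwd 19.2 z 8.4
(313, 170.5) 38 fwd -54.2 z -50.6
(313, 170.5) -16 fwd 126.0 z 94.2
(292.5, 171.5) 16 fwd -151.7 z -123.4
(292.5, 171.5) 38 fwd -248.4 z -200.4
(292.5, 171.5) -16 fwd -10.9 z -11.4
16 13.5 [312.  172.2] [276. 247.]
16 -13.5 [308.5 163.8] [265. 221.]
-16 13.5 [295.4 174.5] [226. 254.]
-16 -13.5 [292.2 165.9] [217. 228.]
```

The gripper body's underside works out at 80 mm above the TCP, so it will clear the bridge. The tip is 5–6 mm behind the shoulder and centred, so I'll descend to contact.

```bash
python3 -m creep '{"offset":[[0,0,0.015],[0,0,0.015],[0,0,0.01],[0,0,0]],"rotation":[[0,0,0],[0,0,0],[0,0,0],[0,0,0]]}'
python3 -m creep '{"offset":[[0,0,0.004],[0,0,0.004],[0,0,0.002],[0,0,0]],"rotation":[[0,0,0],[0,0,0],[0,0,0],[0,0,0]]}'
```

```text
time_s: 2.98
ee_pos: [581.0, -98.6, 72.6]
ee_rot: [-179.9, 0.1, 18.1]
force: [-0.2, -0.7, -0.7]
gripper_width: 0.4
time_s: 3.48
ee_pos: [582.4, -98.8, 65.4]
ee_rot: [179.9, -0.1, 18.1]
force: [-1.5, 0.0, 8.5]
gripper_width: 1.0
```

```bash
python3 -m creep '{"offset":[[0,0,0.003],[0,0,0.003],[0,0,0.002],[0,0,0]],"rotation":[[0,0,0],[0,0,0],[0,0,0],[0,0,0]]}'
python3 -m creep '{"offset":[[0,0,0.002],[0,0,0.002],[0,0,0]],"rotation":[[0,0,0],[0,0,0],[0,0,0]]}'
```

```text
time_s: 3.98
ee_pos: [582.5, -98.8, 58.0]
ee_rot: [179.9, -0.1, 18.1]
force: [-2.6, 1.0, 10.3]
gripper_width: 0.2
time_s: 4.35
ee_pos: [582.6, -98.8, 54.3]
ee_rot: [179.9, -0.1, 18.1]
force: [-3.3, 1.1, 12.5]
gripper_width: -0.0
```

```bash
python3 -m creep '{"offset":[[0,0,0.001],[0,0,0.001],[0,0,0]],"rotation":[[0,0,0],[0,0,0],[0,0,0]]}'
python3 -m creep '{"offset":[[0,0,0.001],[0,0,0]],"rotation":[[0,0,0],[0,0,0]]}'
```

```text
time_s: 4.72
ee_pos: [582.6, -98.8, 54.0]
ee_rot: [179.9, -0.2, 18.1]
force: [-6.7, 1.2, 22.0]
gripper_width: 0.6
time_s: 4.97
ee_pos: [583.1, -98.9, 54.0]
ee_rot: [179.9, -0.2, 18.1]
force: [-5.8, 0.1, 25.9]
gripper_width: 0.6
```

Bottomed at z = 54.0 mm (the lap should be at 54 mm), with a 26 N press. I'll take a quick look before pushing.

```bash
python3 - <<'E'
from h import *
a=grab_frame("scene")[150:285,215:395,::-1]; b=grab_frame("wrist")[120:300,60:380,::-1]
a=cv2.resize(a,(560,420),interpolation=cv2.INTER_CUBIC); b=cv2.resize(b,None,fx=1.0,fy=1.0)
cv2.imwrite('pics/p3.png',a); cv2.imwrite('pics/p3w.png',cv2.resize(b,None,fx=2.2,fy=2.2))
E
```

```text
(no output)
```

View pics/p3.png

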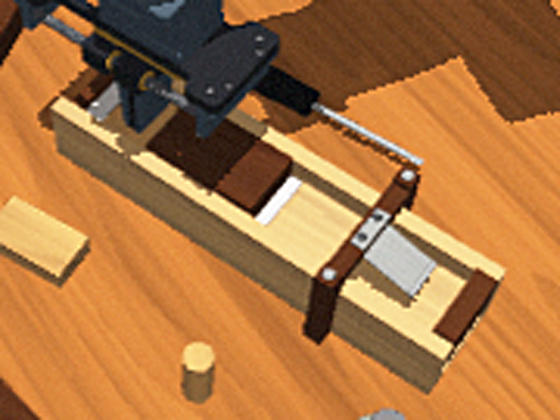

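View pics/p3w.png

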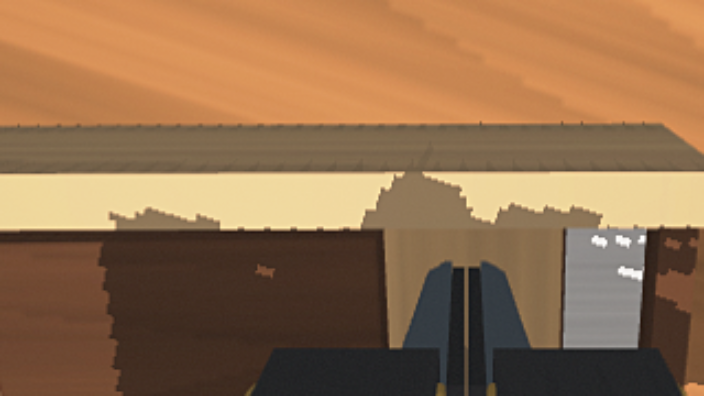

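The fingers stand on the pale lap between shoulder and tail, and the plate is down level with the bed. Pushing forward now (tool -y).

```bash
python3 -m creep '{"offset":[[0,-0.003,0],[0,-0.005,0],[0,-0.005,0],[0,-0.005,0],[0,-0.005,0]],"rotation":[[0,0,0.15],[0,0,0.15],[0,0,0],[0,0,0],[0,0,0]]}'
python3 -m creep '{"offset":[[0,-0.006,0],[0,-0.006,0],[0,-0.006,0],[0,-0.005,0],[0,0,0]],"rotation":[[0,0,0],[0,0,0],[0,0,0],[0,0,0],[0,0,0]]}'
cat > st.py <<'E'
from h import *
import sys
im=grab_frame("scene")[150:285,215:395,::-1]; cv2.imwrite(f'pics/{sys.argv[1]}.png',cv2.resize(im,(760,570),interpolation=cv2.INTER_CUBIC))
s=env.state(); t=s['ee_pos'][:2]; o=np.array([544.01,17.6]); a=np.radians(108.37); d=np.array([np.cos(a),np.sin(a)]); n=np.array([-d[1],d[0]])
print(s['ee_pos'].round(1),s['ee_rot'].round(2),'jig x,lat',(t-o)@d,(t-o)@n,'F feed,lat,z',s['force'][:2]@d,s['force'][:2]@n,s['force'][2])
E
python3 st.py p4
```

```text
time_s: 5.7
ee_pos: [578.1, -80.3, 54.1]
ee_rot: [179.5, -0.4, 17.9]
force: [-3.6, -9.6, 23.3]
gripper_width: 0.2
time_s: 6.32
ee_pos: [570.7, -57.8, 54.1]
ee_rot: [179.5, -0.4, 17.9]
force: [-3.5, -9.0, 24.8]
gripper_width: 0.5
[570.7 -57.8  54.1] [179.54  -0.36  17.93] jig x,lat -79.99432974275533 -1.5529660244201828 F feed,lat,z -6.297754226878582 6.30337355423144 25.204780928687548
```

View pics/p4.png

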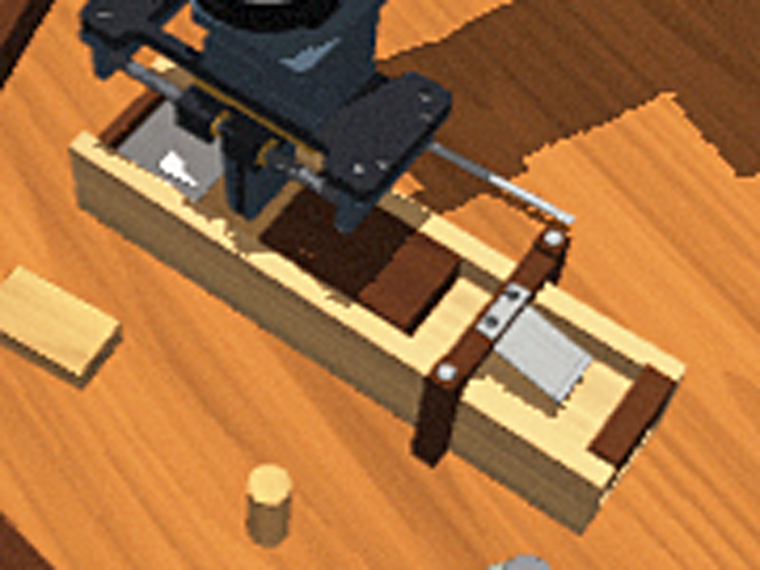

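The blank is sliding. It's 1.5 mm off laterally and slightly off in yaw (I turned it the wrong way), so I'll correct both while continuing.

```bash
python3 -m creep '{"offset":[[-0.0008,-0.006,0],[-0.0007,-0.006,0],[0,-0.006,0],[0,-0.006,0],[0,-0.006,0]],"rotation":[[0,0,-0.3],[0,0,-0.2],[0,0,0],[0,0,0],[0,0,0]]}'
python3 -m creep '{"offset":[[0,-0.006,0],[0,-0.006,0],[0,-0.006,0],[0,-0.006,0],[0,0,0]],"rotation":[[0,0,0],[0,0,0],[0,0,0],[0,0,0],[0,0,0]]}'
python3 st.py p5
```

```text
time_s: 7.0
ee_pos: [561.5, -29.5, 54.2]
ee_rot: [179.5, -0.5, 18.4]
force: [-1.8, -6.9, 23.8]
gripper_width: 0.4
time_s: 7.62
ee_pos: [553.7, -5.9, 54.2]
ee_rot: [179.6, -0.5, 18.4]
force: [-1.2, -5.8, 25.2]
gripper_width: 0.5
[553.7  -5.9  54.2] [179.6   -0.53  18.4 ] jig x,lat -25.327409863797048 -1.772598843332747 F feed,lat,z -5.341456017548034 3.3815270535605633 26.02900148299648
```

View pics/p5.png

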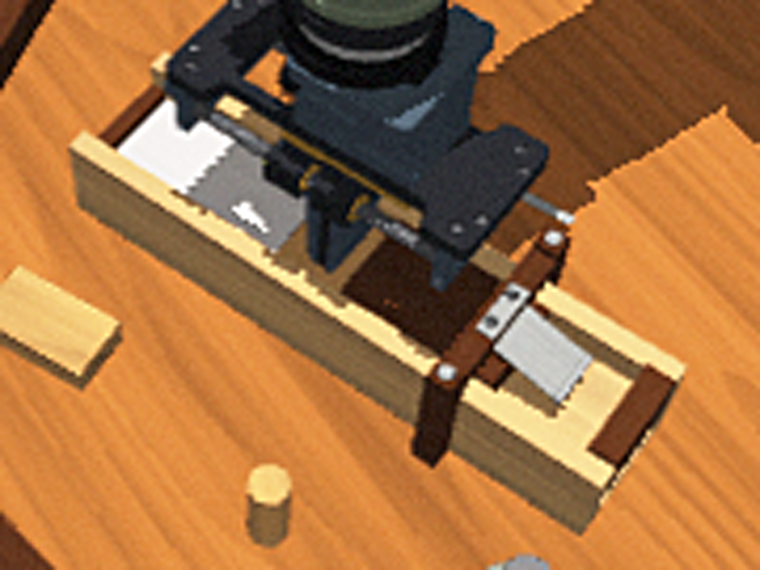

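The nose is through the bridge. I'll continue toward the leaf and then the stop, watching the force.

```bash
python3 -m creep '{"offset":[[-0.0008,-0.006,0],[-0.0007,-0.006,0],[0,-0.006,0],[0,-0.006,0],[0,-0.006,0]],"rotation":[[0,0,0],[0,0,0],[0,0,0],[0,0,0],[0,0,0]]}'
python3 -m creep '{"offset":[[0,-0.005,0],[0,-0.005,0],[0,-0.005,0],[0,-0.003,0],[0,0,0]],"rotation":[[0,0,0],[0,0,0],[0,0,0],[0,0,0],[0,0,0]]}'
python3 st.py p6
```

```text
time_s: 8.3
ee_pos: [544.5, 21.8, 54.2]
ee_rot: [179.5, -0.7, 18.4]
force: [2.4, -8.0, 22.1]
gripper_width: 0.5
time_s: 8.93
ee_pos: [538.9, 39.6, 54.1]
ee_rot: [179.6, -0.7, 18.4]
force: [3.0, -6.2, 22.3]
gripper_width: 0.4
[538.8  39.6  54. ] [179.6   -0.73  18.4 ] jig x,lat 22.48351994417026 -2.028947873859809 F feed,lat,z -6.091123084754107 0.4325751742445094 23.98960663158262
```

View pics/p6.png

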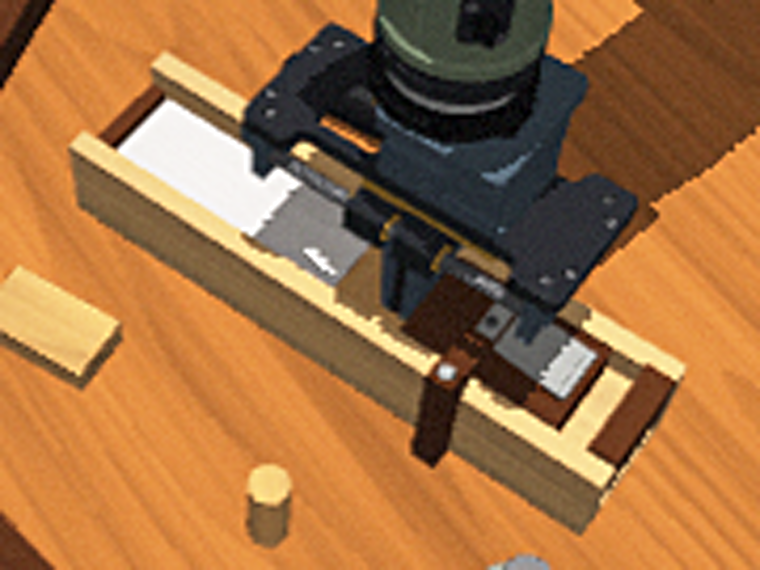

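The nose is past the leaf tip with about 12 mm left to the stop. Slower now.

```bash
python3 -m creep '{"offset":[[0,-0.003,0],[0,-0.003,0],[0,-0.002,0],[0,-0.002,0],[0,0,0]],"rotation":[[0,0,0],[0,0,0],[0,0,0],[0,0,0],[0,0,0]]}'
python3 -m creep '{"offset":[[0,-0.001,0.0005],[0,-0.001,0.0005],[0,-0.001,0],[0,0,0]],"rotation":[[0,0,0],[0,0,0],[0,0,0],[0,0,0]]}'
python3 st.py p7
```

```text
time_s: 9.6
ee_pos: [535.7, 49.1, 54.0]
ee_rot: [179.6, -0.7, 18.4]
force: [1.5, -6.4, 22.8]
gripper_width: 0.2
time_s: 10.1
ee_pos: [535.1, 51.1, 53.9]
ee_rot: [179.5, -0.8, 18.4]
force: [0.6, -9.1, 28.6]
gripper_width: 0.7
[535.1  51.1  53.9] [179.52  -0.75  18.43] jig x,lat 34.57969976786475 -2.051751235161076 F feed,lat,z -9.526367716019372 2.423765946460253 28.60753204565459
```

View pics/p7.png

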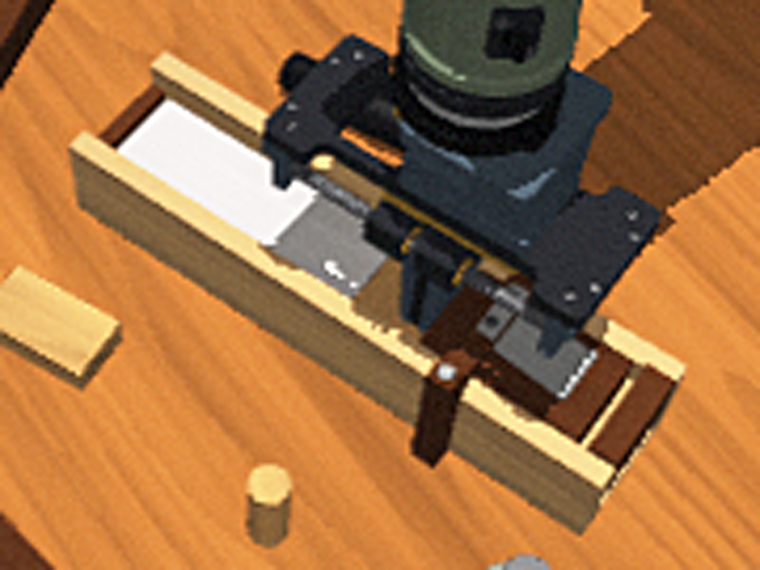

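A thin pale strip still shows between nose and stop, and the plate is still down. I'll keep pushing.

```bash
python3 -m creep '{"offset":[[0,-0.002,0],[0,-0.001,0],[0,-0.001,0],[0,0,0]],"rotation":[[0,0,0],[0,0,0],[0,0,0],[0,0,0]]}'
python3 -m creep '{"offset":[[0,-0.001,0],[0,-0.001,0],[0,-0.001,0],[0,0,0]],"rotation":[[0,0,0],[0,0,0],[0,0,0],[0,0,0]]}'
python3 st.py p8
```

```text
time_s: 10.65
ee_pos: [533.6, 55.3, 53.3]
ee_rot: [179.6, -0.7, 18.4]
force: [2.8, -8.8, 24.9]
gripper_width: 0.7
time_s: 11.15
ee_pos: [533.2, 56.6, 53.3]
ee_rot: [179.4, -0.7, 18.5]
force: [2.8, -13.9, 24.1]
gripper_width: 0.6
[533.2  56.6  53.3] [179.4   -0.74  18.5 ] jig x,lat 40.43842468939964 -2.0837223730162417 F feed,lat,z -14.823305718884553 1.454823308955115 23.499330792959512
```

View pics/p8.png

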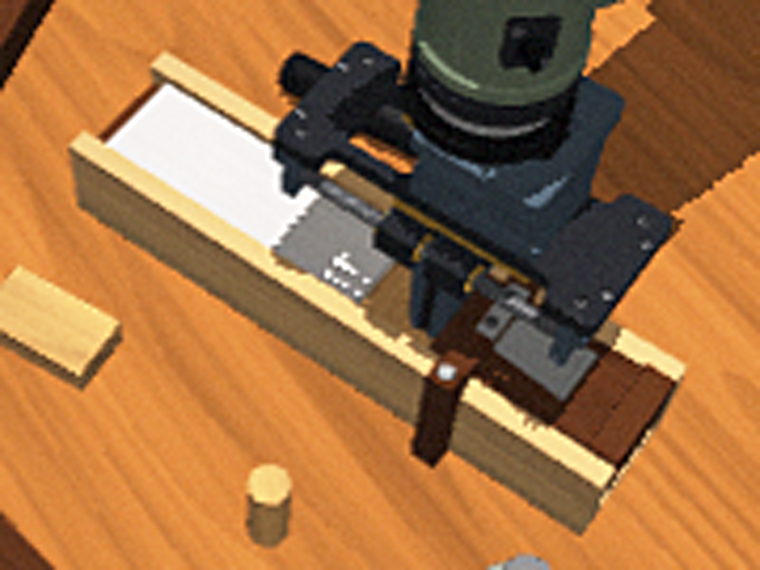

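The z reading dropped to 53.3 mm (on the bed), the feed resistance rose to 15 N, the nose is against the stop and the plate appears up. One more firm nudge to confirm, then ease the forward load and lift straight off.

```bash
python3 -m creep '{"offset":[[0,-0.001,0],[0,-0.001,0],[0,0,0]],"rotation":[[0,0,0],[0,0,0],[0,0,0]]}'
python3 st.py p9
python3 -m creep '{"offset":[[0,0.001,0],[0,0.001,0],[0,0.001,-0.001],[0,0.0005,-0.001],[0,0,0]],"rotation":[[0,0,0],[0,0,0],[0,0,0],[0,0,0],[0,0,0]]}'
python3 st.py p10
```

```text
time_s: 11.58
ee_pos: [533.2, 56.7, 53.3]
ee_rot: [179.2, -0.7, 18.6]
force: [3.6, -20.4, 23.2]
gripper_width: 0.5
[533.2  56.7  53.3] [179.21  -0.75  18.58] jig x,lat 40.513144933226876 -2.0821713993835527 F feed,lat,z -19.900561044032656 2.8387142233344305 23.19357896305576
time_s: 12.25
ee_pos: [533.1, 56.6, 53.3]
ee_rot: [179.6, -0.7, 18.4]
force: [5.6, -7.9, 10.9]
gripper_width: 0.5
[533.2  56.6  53.4] [179.57  -0.7   18.41] jig x,lat 40.40549329860786 -1.9750479440645048 F feed,lat,z -9.54519664737495 -2.385231312667803 10.4039655777029
```

```bash
python3 -m creep '{"offset":[[0,0.001,0],[0,0.0005,-0.0005],[0,0,0]],"rotation":[[0,0,0],[0,0,0],[0,0,0]]}'
python3 st.py p11
```

```text
time_s: 12.68
ee_pos: [532.9, 56.4, 53.4]
ee_rot: [179.7, -0.7, 18.3]
force: [4.2, -4.1, 9.4]
gripper_width: 0.5
[532.9  56.4  53.4] [179.72  -0.65  18.35] jig x,lat 40.352633413129304 -1.7221750965269376 F feed,lat,z -4.78413264559167 -3.506042685707203 8.881285455067662
```

```bash
python3 -m creep '{"offset":[[0,0.0005,-0.001],[0,0.0005,-0.002],[0,0.0005,-0.004],[0,0,-0.008],[0,0,0]],"rotation":[[0,0,0],[0,0,0],[0,0,0],[0,0,0],[0,0,0]]}'
python3 st.py p12
```

```text
time_s: 13.35
ee_pos: [528.0, 56.3, 66.1]
ee_rot: [-180.0, -0.0, 18.3]
force: [0.9, -0.5, -0.2]
gripper_width: 0.1
[527.8  56.2  65.7] [-179.97   -0.     18.3 ] jig x,lat 41.730257208557816 3.2161779735267935 F feed,lat,z -0.5926381449658963 -0.16391872344874392 0.49595753245100227
```

View pics/p12.png

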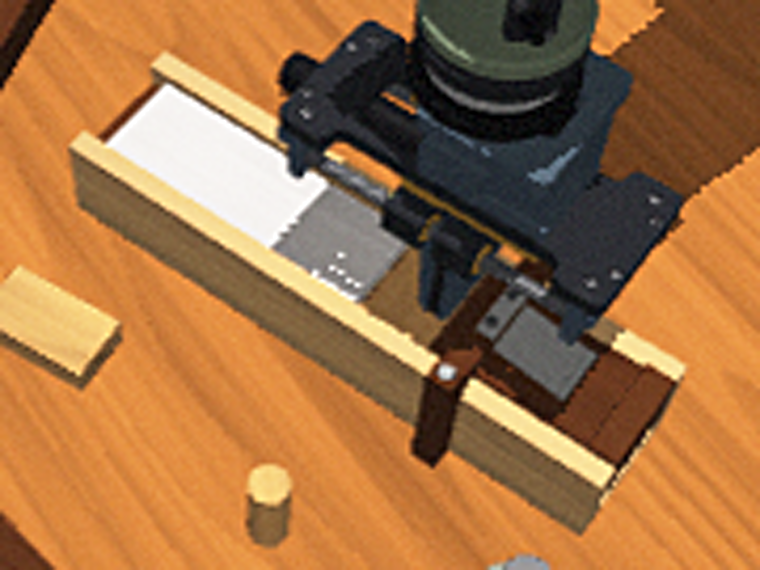

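The tool is free with forces near zero, and the blank is still home. Now up, then back away from the jig so the cameras can see it.

```bash
python3 -m creep '{"offset":[[0,0.002,-0.02],[0,0,-0.04],[0,0,-0.05],[0,0,-0.05],[0,0,-0.02]],"rotation":[[0,0,0],[0,0,0],[0,0,0],[0,0,0],[0,0,0]]}'
python3 -m creep '{"offset":[[-0.03,0.03,0],[-0.04,0.04,0],[-0.04,0.04,0],[-0.04,0.04,0],[0,0,0]],"rotation":[[0,0,0],[0,0,0],[0,0,0],[0,0,0],[0,0,0]]}'
python3 -m creep '{"offset":[[-0.03,0.03,0],[0,0.04,0],[0,0.04,0],[0,0,0]],"rotation":[[0,0,0],[0,0,0],[0,0,0],[0,0,0]]}'
python3 - <<'E'
from h import *
im=grab_frame("scene")[:,:,::-1]; cv2.imwrite('pics/fs.png',im); cv2.imwrite('pics/fsc.png',cv2.resize(im[150:285,215:395],None,fx=4.4,fy=4.4,interpolation=cv2.INTER_CUBIC))
im=grab_frame("side")[:,:,::-1]; cv2.imwrite('pics/fd.png',im); cv2.imwrite('pics/fdc.png',cv2.resize(im[165:345,260:400],None,fx=3.3,fy=3.3,interpolation=cv2.INTER_CUBIC))
print(env.state()['force'])
E
```

```text
time_s: 14.02
ee_pos: [529.5, 54.4, 248.6]
ee_rot: [180.0, -0.3, 18.3]
force: [0.4, -0.4, 0.3]
gripper_width: 0.7
time_s: 14.65
ee_pos: [431.5, -137.7, 245.3]
ee_rot: [-180.0, 0.1, 18.0]
force: [0.0, 0.5, -0.7]
gripper_width: 0.6
time_s: 15.15
ee_pos: [440.7, -250.2, 244.7]
ee_rot: [-180.0, -0.0, 18.2]
force: [-0.2, 1.0, -0.1]
gripper_width: 0.5
[-0.80926695  0.01241189 -0.08308162]
```

View pics/fsc.png

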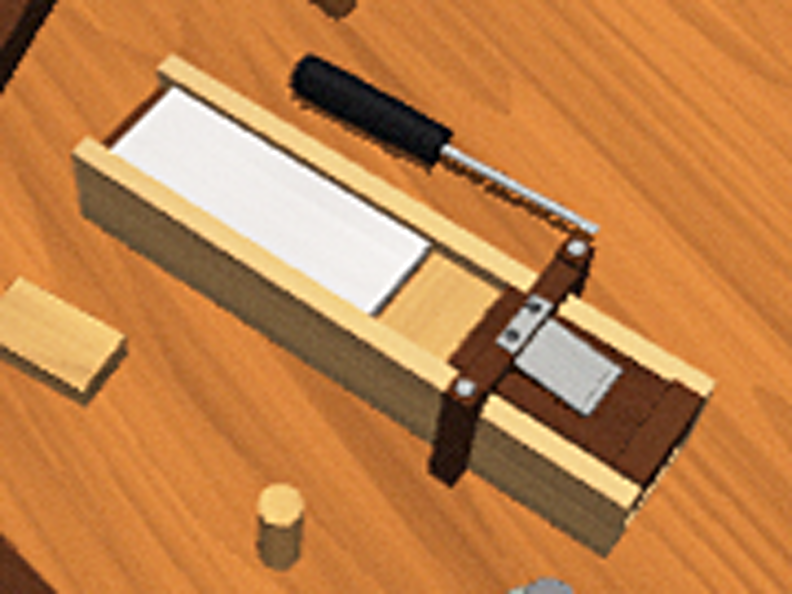

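View pics/fdc.png

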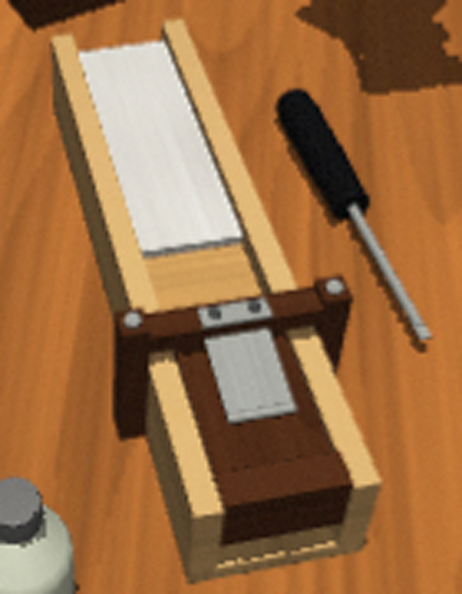

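View pics/fs.png

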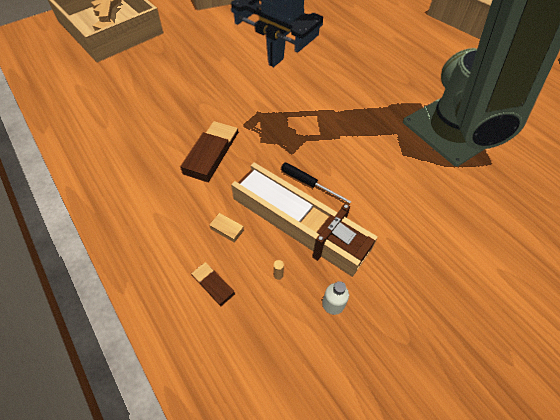

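Both views show the blank's nose against the stop with no gap, and the leaf resting on top of it. The plate is fully up behind the tail, its front edge at crop (375,313)–(430,243), the same as at the start. The bystanders are where they were. Handing in.

```bash
python3 -c "
from h import *
d=cv2.absdiff(cv2.imread('pics/scene0.png'),cv2.imread('pics/fs.png')).max(2)
for n,(x0,y0,x1,y1) in dict(glue=(318,278,355,318),dowel=(270,258,290,282),offcut=(207,212,246,243),driver=(280,160,352,206),small=(190,260,238,306)).items(): print(n,(d[y0:y1,x0:x1]>40).sum())
env.job_done()"
```

```text
glue 0
dowel 0
offcut 0
driver 504
small 0
the job is handed in; nothing more can be done
```

The middle-sized blank is fully home against the end stop, with the lift plate sprung up behind it. I pressed it down with shut fingertips on the lap (about 25 N, bottomed at z = 54 mm). I then pushed it about 150 mm under the bridge and leaf, keeping it pressed, eased off the load and lifted straight clear. I handed in after about 15 of the 40 s.

**Last checks:**
- **Seating:** The tip dropped from 54.0 to 53.3 mm when the blank came off the plate onto the bed. It then did not move at 20 N of forward push. Both cameras show no gap at the stop.
- **Plate and robot:** The plate's front edge is back at its starting pixels. The arm is far from the jig, with wrist force near zero.
- **Bystanders:** The glue, dowel, offcut and small blank show no changed pixels. The screwdriver's check box did show 504 changed pixels. That box also covers part of the jig channel, where the blank and plate moved, and the screwdriver sits at the same pixels before and after in both crops.

**What disagreed:** The tip ended about 6 mm further along than I had computed. I put this down to a thinner fingertip or a small calibration error, and relied on the force and the pictures instead. It also ran about 2 mm off the centre line while pushing, well inside the channel.

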